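# Fill the gift tube through the packing funnel, then raise and clamp the funnel leg

## Robot

A 6-joint arm with a two-finger parallel gripper is mounted at the origin on a cart in front of the work surface, level with it; the furniture and walls round the work are solid. World frame = base frame: x ahead of the robot, y to its left, z up, the work surface at z = 0. Lengths are in mm, angles in degrees, forces in N, time in s.
With the tool pointing down it reaches from about 325 to 925 mm from the base axis. Payload 3.1 kg.
Tool frame: the origin (TCP) lies at the very end of the fingers, on their centre line; the grasp point (between the pads) lies grasp_offset behind it (grasp_offset is the distance from the TCP to the grasp point, in mm); z points along the fingers, x is the direction in which the jaws open and shut, and the axes are right-handed (so a half turn about z gives the same grasp; the last joint's range is limited). The gripper opens to 85 mm and grips with 20 to 120 N. Pads are 22 mm wide; open, the fingers measure 114 mm over their backs; the gripper's body (76 mm by 85 mm) begins 54 mm behind the grasp point. The pads swing forward as they close: fully open they stand 13 mm farther back than shut.
Start: joints at [61.009, 12.427, 92.441, -0, 75.132, -6.429], TCP at [239.796, 577.181, 231.3] pointing down, gripper open.
Joint ranges: [-157.48, 157.48], [-44.54, 120.13], [17.64, 146.25], [-64.5, 244.5], [7.68, 150.69], [-147.95, 147.95]. Speed limits (degrees/s): [159.86, 159.86, 180, 180, 180, 180].

## Interface

Orientations are given as [roll, pitch, yaw] about the fixed x, y, z axes, in that order (R = Rz(yaw) Ry(pitch) Rx(roll)).
In Python, from station import * gives the robot as it stands. Calls block until the motion is done:
- goto(position, orientation): joint-space move of the TCP to a pose.
- move_l(position, attitude=None, speed=150): straight line of the TCP; attitude=None keeps the orientation; speed is the mean speed in mm/s.
- move_j(angles): joint-space move.
- grip(opening, squeeze=None): finger opening in mm; squeeze is the grip in N (None keeps the last); returns when the fingers have stopped.
- wait(seconds).
- solve_ik(position, orientation): joint angles nearest the present ones, or None.
- get_obs(): the state.
- get_image(name): name is "side" or "top" or "wrist"; returns the picture (400x640x3 uint8, red, green, blue); there is no depth.
- get_calibration(name): a dict with "fx", "fy", "cx", "cy" (pixels), "R" (3x3) and "t" (3): a world point X has camera coordinates R X + t; the wrist camera has in their place "mount" (4x4, takes a point from camera to tool coordinates, whose origin is the TCP and whose axes are the tool frame's). Camera axes: x right, y down, z forward; pixel columns grow to the right and rows downward; lengths in mm; the calibration is good to about 2 mm. A picture is of the moment at which its call begins: read the wrist's pose just before it. get_calibration takes no time and is no camera call.
A pose or a line that the arm cannot do raises Unreachable and nothing moves.
- sign_off(): hands the job in, once; it reports no verdict.
Trained networks look in the newest picture that a camera, given by its name, has taken for a name from the list of things; names that differ only in an ending like _2 or _b are one class to them, and where a whole thing is asked for, a point or a joint stands for the part that bears it (a point fixed in the world has none). Each returns a list of dicts, best first, with "score" (0 to 1); they miss things now and then, are a little off and sometimes report something else, mostly with a low value. They report only what shows in the picture. A call takes as long as a camera call. They do not tell look-alikes from the thing itself.
- spot_in(name, camera): "extent" ([centre column, centre row, width, height] in pixels, round what is visible of it).
- regions_of(name, camera): "region" (400x640 bool, what is visible of it) and "extent" ([centre column, centre row, width, height] in pixels, round what is visible of it).
The state is a dict: "t": time; "joint_pos": joint angles; "qvel": joint speeds; "effort": joint torques, N m; "tcp_pos": TCP position; "ee_rot": TCP orientation; "wrist_force": force on the tool from outside, world axes, zero at the start; "moment": the same for the moment, N m; "grip_width": finger opening in mm.
Only numpy, scipy, OpenCV 4.12 (cv2) and the standard library are available. Lean on these libraries where they do the work, as an engineer would, in place of code of your own. Each camera call takes 0.05 s, during which the arm holds its last target. There are 200 camera calls.

## Task

Tip all five chocolate-coated nuts from the scoop through the funnel into the clear gift tube, and lay the empty scoop back on the counter. Then take the black grip of the red cam lever and with it lift the sliding leg until its red line is level with the top edge of the sleeve, and while holding it at that height swing the lever clockwise until it is fully closed. Finish still holding the grip, with the leg at its line, so that the tube can be taken out; leave the tube standing in its seat and the other things on the counter as they are.

Things in the scene. Friction and masses are not known exactly. Their poses are not given: they have to be found in the camera images.
- packing_stand: Packing stand, heavy and fixed: dark steel base plate 130x215x12 with a low rubber ring (5 high) that seats the gift tube, and at its left end the upright aluminium sleeve in which the leg slides. Origin: under the centre of the seat, on the funnel axis; y points to the sleeve (its axis at y = 105), z up, -x is the side with the sleeve's slot (toward the robot, yaw within 0.35)
- sleeve_top (a point): Top edge of the sleeve (30x30 outside, top 115 above the counter), middle of its slotted front face, between two small brass pointers
- red_mark (a point): The red line (3 high) round the sliding leg (square steel tube, 20x20, black scale ticks every 10), seen through the slot; the point lies straight below sleeve_top and rises with the leg; level with sleeve_top when the leg is at its mark. Down, it is 60 below
- leg (a joint): How far the leg with bracket, funnel and lever is raised: 0 down on its stop, 0.060 m at the red mark, 0.075 upper stop. It weighs about 0.5 kg, slides with little friction and sinks back when let go with the lever open. It cannot turn
- lever (a joint): Cam lever on top of the leg: near 0 open (points toward the robot, stand's -x), grows clockwise seen from above to the stop at 1.5 rad, closed (points to the stand's +y, away from the funnel). It turns about the leg axis; near the end the cam bites and needs 5 to 10 N at the grip. Closed, it holds the leg by itself. It stays where it is left
- lever_grip (a point): Middle of the lever's upright black grip, 60 from the leg's axis: round, 17 in diameter (head 23), 53 tall (22 below this point to the red lever, 31 above it); 209 above the counter with the leg down. The leg can be lifted by it
- funnel_rim (a point): Centre of the steel funnel's mouth, rim level 183 above the counter with the leg down: 114 inside, cone 47 deep, spout 38 inside, 42 outside
- spout_tip (a point): Centre of the spout's lower end; with the leg down it stands 12 deep in the tube
- tube: Clear gift tube, loose, standing in its seat under the spout: 55 outside, 49 inside, 100 tall, floor 4. Origin: centre of its underside, z up
- nut_scoop: Steel sweet scoop, loose, lying on the counter: round trough 94 long, 53 wide, 30 high, open at the nose (+x), lip turned up by 0.18 rad, so the nuts stay in while it is level and roll out when the nose is tipped 0.35 rad or more; beech handle behind. Origin: centre of the trough's underside; x to the nose, z up. 0.16 kg
- scoop_handle (a point): Point in the scoop's handle to grip, 24 above the underside, 85 behind the scoop's origin; the handle is a bar along the scoop's x, 15 wide, 19 tall, from 56 to 151 behind the origin
- scoop_nose (a point): Middle of the scoop's open mouth, 47 ahead of its origin, 12 above its underside
- service_bell: Chrome counter bell, 80 across, 60 high, loose bystander; origin under its centre
- card_stand_0: Oak block with a card, 24x85x57, loose bystander; origin under its centre
- hazelnut_bowl: Oval glazed bowl of hazelnuts, 94x128x53, loose bystander; origin under its centre
- crumb_brush: Small beech counter brush, 26x131x30, loose bystander; origin under its centre
- log0: Chocolate log, 19x42x16, loose bystander; origin under its centre
- log1: Chocolate log, 19x42x15, loose bystander; origin under its centre
- nut0: Chocolate-coated nut, a ball 17 in diameter, 10 g, starts in the scoop's trough; origin at its centre
- nut1: Chocolate-coated nut, a ball 17 in diameter, 10 g, starts in the scoop's trough; origin at its centre
- nut2: Chocolate-coated nut, a ball 17 in diameter, 10 g, starts in the scoop's trough; origin at its centre
- nut3: Chocolate-coated nut, a ball 17 in diameter, 10 g, starts in the scoop's trough; origin at its centre
- nut4: Chocolate-coated nut, a ball 17 in diameter, 10 g, starts in the scoop's trough; origin at its centre
- seat (a point): Centre of the tube's seat, on the base plate's top, 12 above the counter
There are look-alikes about, which are no part of the job. What is shaped like the tube but blue is not meant.

How it is judged (in metres and radians):
On the way, in this order (a step that is already met when the one before it is completed fails the run):
1. all five nuts are in the tube while the funnel is still down on it (horizontal distance between each of nut0, nut1, nut2, nut3, nut4 and tube below 0.026 m and z of nut0 in the frame of tube between 0 and 0.095 m and z of nut1 in the frame of tube between 0 and 0.095 m and z of nut2 in the frame of tube between 0 and 0.095 m and z of nut3 in the frame of tube between 0 and 0.095 m and z of nut4 in the frame of tube between 0 and 0.095 m and value of joint leg below 0.008 m), for 0.2 s.
2. the scoop lies on the counter again, let go, the leg still down (height (world z) of nut_scoop below 0.012 m and angle between nut_scoop's own z axis and vertical below 0.15 rad and linear speed of nut_scoop below 0.03 m/s and distance between the grasp point and scoop_handle above 0.06 m and value of joint leg below 0.008 m), for 0.2 s.
3. the leg is held by the lever's grip with the red line within 5 mm of the sleeve's top, the lever still open (z of red_mark in the frame of sleeve_top between -0.005 and 0.005 m and contact force between the fingers and packing_stand above 2 N and distance between the grasp point and lever_grip below 0.04 m and value of joint lever below 0.6 rad), for 0.2 s.
4. the lever is closed with the leg held at the line (z of red_mark in the frame of sleeve_top between -0.005 and 0.005 m and contact force between the fingers and packing_stand above 2 N and distance between the grasp point and lever_grip below 0.04 m and value of joint lever above 1.35 rad), for 0.2 s.
At the end, for the whole second after the job is handed in: Gripper holds the lever's grip (over 2 N, within 40 mm of its middle), red line within 5 mm of the sleeve's top, lever past 1.35 rad, leg still; all five nuts in the tube, which stands upright within 8 mm of its seat's centre; scoop laid level on the counter (all of step 4 and velocity of joint leg below 0.01 m/s and horizontal distance between each of nut0, nut1, nut2, nut3, nut4 and tube below 0.026 m and z of nut0 in the frame of tube between 0 and 0.095 m and z of nut1 in the frame of tube between 0 and 0.095 m and z of nut2 in the frame of tube between 0 and 0.095 m and z of nut3 in the frame of tube between 0 and 0.095 m and z of nut4 in the frame of tube between 0 and 0.095 m and height (world z) of nut_scoop below 0.012 m and angle between nut_scoop's own z axis and vertical below 0.15 rad and linear speed of nut_scoop below 0.03 m/s and angle between tube's own z axis and vertical below 0.1 rad and horizontal distance between tube and seat below 0.008 m and height (world z) of tube below 0.018 m and contact force between the fingers and nut_scoop below 0.5 N); the arm keeps its last pose, push and grip.
It fails at once if a bystander is pushed more than 25 mm (distance of any of service_bell, card_stand_0, hazelnut_bowl, crumb_brush, log0, log1 from where it was at the start of the episode above 0.025 m).
It fails at once if the tube is knocked over (angle between tube's own z axis and vertical above 0.4 rad).
It fails at once if the lever is closed with the leg not at its line (z of red_mark in the frame of sleeve_top below -0.01 m and value of joint lever above 0.8 rad).
It also fails if it takes over 64 s, if anything falls off the work surface, if the arm or the gripper's body presses on something with over 40 N, if the wrist force passes 120 N, or if a joint passes its speed limit or range.

## Working session

There is one attempt and no reset: what is moved stays moved. The work goes in short steps, each a Python script; the robot and the scene stay as the last script left them, time stands still between calls to the robot, and variables do not carry over. Pictures are saved under pics/ and viewed, about 8 in all and at most 12, crops included, and the job is handed in when it is done.

```bash
mkdir -p pics
python3 - <<'E'
from station import *
import cv2,numpy as np
o=get_obs();print(o)
ims=[]
for n in("side","top"):
    im=get_image(n);cv2.imwrite(f"pics/{n}0.png",im[:,:,::-1])
    c=get_calibration(n);print(n,c)
    for k in("packing_stand","tube","nut_scoop","scoop_handle","scoop_nose","sleeve_top","lever_grip","funnel_rim"):
        print(n,k,[(np.round(d["extent"]).tolist(),round(d["score"],2)) for d in spot_in(k,n)][:3])
print(get_calibration("wrist")); print([k for k in dir() if 'off' in k], globals().get('grasp_offset'))
E
```

```text
{'t': 0.0, 'joint_pos': array([ 6.10083095e+01,  1.24780514e+01,  9.25276358e+01, -5.59665941e-04,
        7.51328445e+01, -6.42956007e+00]), 'qvel': array([-0.03770812, -0.03518852, -0.03827646, -0.07642414, -0.02717365,
        0.05773517]), 'effort': array([-5.08191242e-04, -3.96862471e+01, -3.03841782e+01, -2.81298526e-04,
        9.95322713e-03, -1.37909012e-05]), 'tcp_pos': array([239.39904813, 576.45350286, 229.96195658]), 'ee_rot': array([-1.79985024e+02,  1.37720877e-01,  6.74380318e+01]), 'wrist_force': array([-0.14269986,  0.5668997 , -0.11541856]), 'moment': array([-0.02360013, -0.00944273,  0.0410449 ]), 'grip_width': 85.06651998291532}
side {'fx': 412.02740620636877, 'fy': 412.02740620636877, 'cx': 318.5676177005026, 'cy': 201.39223864178794, 'R': array([[-0.49595954,  0.86834415,  0.00160218],
       [ 0.72740837,  0.41646955, -0.5453716 ],
       [-0.4742375 , -0.26931681, -0.83819285]]), 't': array([ 275.6953224 , -307.43041932, 1449.8463886 ])}
side packing_stand [([305.0, 229.0, 87.0, 91.0], 0.88), ([303.0, 211.0, 77.0, 52.0], 0.56)]
side tube [([315.0, 177.0, 21.0
[... 1227 characters left out ...]
.59)]
top sleeve_top [([330.0, 176.0, 77.0, 60.0], 0.64)]
top lever_grip [([303.0, 185.0, 14.0, 34.0], 0.61), ([360.0, 135.0, 15.0, 6.0], 0.21)]
top funnel_rim [([335.0, 173.0, 63.0, 56.0], 0.57)]
{'fx': 323.83733377955565, 'fy': 323.83733377955565, 'cx': 324.37551532370713, 'cy': 202.59013872297473, 'mount': array([[ 9.99999926e-01, -3.83339699e-04, -1.00065535e-05,
        -1.81176275e-02],
       [ 3.71914152e-04,  9.63176144e-01,  2.68870929e-01,
        -6.88222026e+01],
       [-9.34308275e-05, -2.68870913e-01,  9.63176216e-01,
        -1.43250513e+02],
       [ 0.00000000e+00,  0.00000000e+00,  0.00000000e+00,
         1.00000000e+00]])}
['grasp_offset', 'sign_off'] 18.700000000000003
```

Run:
```python
import cv2,numpy as np
a=cv2.imread("pics/side0.png");b=cv2.imread("pics/top0.png")
A=cv2.resize(a[120:300,200:400],None,fx=4,fy=3.2,interpolation=2)
A=cv2.resize(a[130:280,200:400],(800,600),interpolation=2)
B=cv2.resize(b[110:290,225:465],(800,600),interpolation=2)
cv2.imwrite("pics/s1.png",A);cv2.imwrite("pics/t1.png",B)
```

```text
(no output)
```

View pics/s1.png

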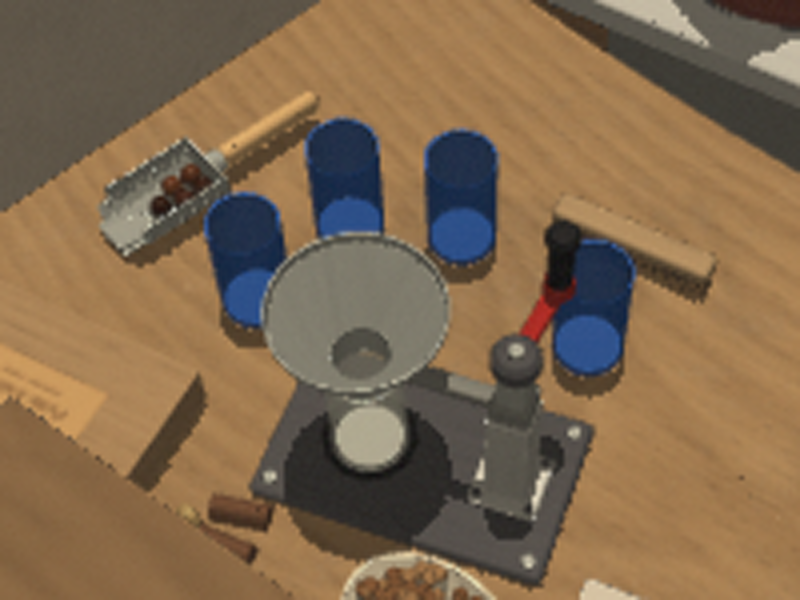

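View pics/t1.png

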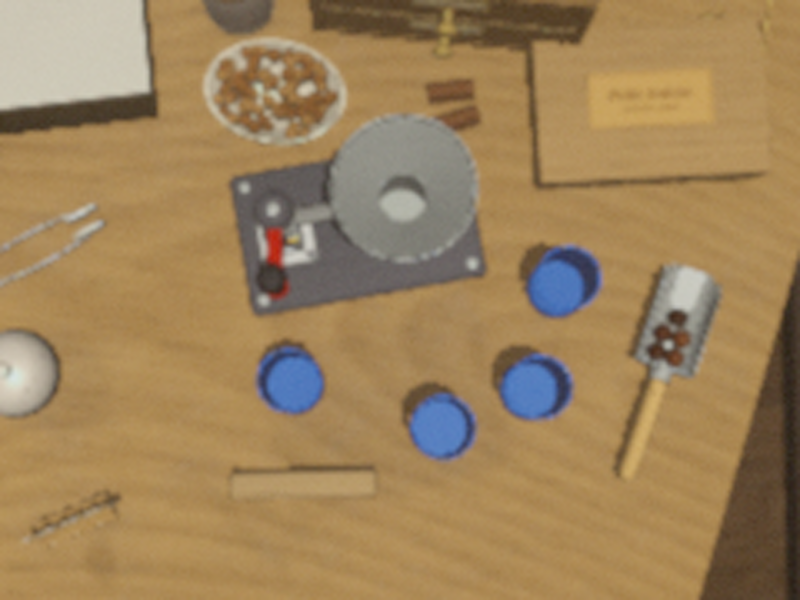

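The top crop shows one scoop with nuts (trough ≈(675,320), handle (658,372)→(628,475)). The other handle-like thing is the brush at (303,483). There is one stand: funnel ≈(404,188), red lever with black grip at (271,278). Four blue cups at (563,280), (536,386), (442,426) and (290,380) are the look-alikes. I choose the steel scoop and the only funnel.

```bash
cat > h.py <<'E'
from station import *
import cv2,numpy as np
from scipy.spatial.transform import Rotation as Ro
def cam(n,obs=None):
    c=get_calibration(n)
    if n!="wrist": return c,np.array(c["R"]),np.array(c["t"])
    o=obs or get_obs(); T=np.eye(4);T[:3,:3]=Ro.from_euler('xyz',o["ee_rot"],degrees=True).as_matrix();T[:3,3]=o["tcp_pos"]
    M=T@np.array(c["mount"]);R=M[:3,:3].T;return c,R,-R@M[:3,3]
def px2w(n,u,v,z,K=None):
    c,R,t=K or cam(n);d=R.T@np.array([(u-c["cx"])/c["fx"],(v-c["cy"])/c["fy"],1]);C=-R.T@t
    return C+d*(z-C[2])/d[2]
def w2px(n,X,K=None):
    c,R,t=K or cam(n);p=R@np.array(X)+t;return np.array([c["fx"]*p[0]/p[2]+c["cx"],c["fy"]*p[1]/p[2]+c["cy"]])
E
python3 - <<'E'
from h import *
for k,u,v,z in [("hend",628,475,34),("hfront",658,368,34),("nose",692,268,15),("troughback",665,365,20),("funnel",404,188,183),("griphead",271,278,240),("pl1",233,180,12),("pl2",253,312,12),("pl3",485,273,12),("knob",273,210,230),("bl1",563,265,100),("bl2",536,386,100),("bl4",442,426,100),("bl3",290,380,100),("brushL",233,485,30),("brushR",375,482,30),("scr1",244,187,12),("scr2",264,300,12),("scr3",473,264,12)]:
    print(k,px2w("top",225+u/3.3333,110+v/3.3333,z).round(0))
for k,u,v,z in [("funnel",356,315,183),("grip",562,232,240),("hend",312,100,34),("hfront",222,155,34),("nose",115,225,15),("seatc",370,437,17)]:
    print(k,px2w("side",200+u/4,130+v/4,z).round(0))
E
```

```text
hend [ 378. -252.   34.]
hfront [ 472. -279.   34.]
nose [ 562. -314.   15.]
troughback [ 475. -288.   20.]
funnel [607. -54. 183.]
griphead [530.  46. 240.]
pl1 [642.  98.  12.]
pl2 [522.  79.  12.]
pl3 [ 557. -130.   12.]
knob [583.  46. 230.]
bl1 [ 555. -189.  100.]
bl2 [ 454. -166.  100.]
bl4 [420. -87. 100.]
bl3 [458.  40. 100.]
brushL [368.  94.  30.]
brushR [371. -31.  30.]
scr1 [636.  88.  12.]
scr2 [533.  69.  12.]
scr3 [ 566. -119.   12.]
funnel [614. -51. 183.]
grip [532.  46. 240.]
hend [ 386. -245.   34.]
hfront [ 467. -275.   34.]
nose [ 553. -319.   15.]
seatc [612. -53.  17.]
```

Run:
```python
from h import *
move_l([300,480,400],speed=250)
goto([435,-268,260],[180,0,69])
o=get_obs();im=get_image("wrist");print(o["t"],o["tcp_pos"],o["ee_rot"],o["joint_pos"].round(0))
import pickle;pickle.dump(o,open("o1.pkl","wb"));cv2.imwrite("pics/w1.png",im[:,:,::-1])
r=regions_of("nut_scoop","wrist")
for d in r[:2]: print(d["extent"],d["score"])
r=regions_of("scoop_handle","wrist")
for d in r[:2]: print(d["extent"],d["score"])
```

```text
4.5917 [ 435.48189439 -267.47268139  260.21740912] [ 1.79974937e+02 -7.86421181e-03  6.90648878e+01] [ -39.   -3.  106.    0.   77. -109.]
[322.9, 195.1, 43.3, 156.6] 0.95
[600.8, 276.8, 78.4, 178.4] 0.48
[323.4, 192.9, 45.9, 154.8] 0.89
```

View pics/w1.png

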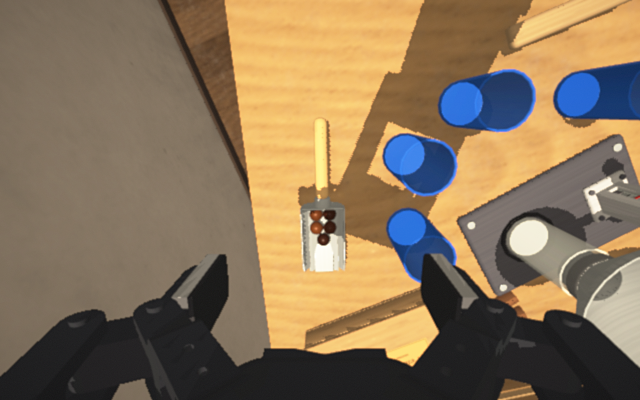

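The wrist view shows the handle from (321,119) to (322,198) and the trough with five nuts at (324,235), nose at (324,271). The blue cups are off to the right.

Run:
```python
from h import *
import pickle
o=pickle.load(open("o1.pkl","rb"));K=cam("wrist",o)
P={}
for k,u,v,z in [("hend",321,119,30),("hmid",321.5,165,33),("hfront",322,196,33),("trb",323.5,205,30),("nose",324,271,12),("cup",430,160,100),("cup2",425,240,100)]:
    P[k]=px2w("wrist",u,v,z,K);print(k,P[k].round(1))
d=P["nose"]-P["hend"];print(np.degrees(np.arctan2(d[1],d[0])),np.linalg.norm(d[:2]))
# IK check for pouring
from station import *
c=np.array([610,-53,183.])
def tool(nose,yaw,th,g=85,hz=24):
    # scoop pose: Rz(yaw) Ry(th) ; grip point relative nose (x:-132, z:+12); tool rot in scoop: x->y, y->x, z->-z
    S=Ro.from_euler('ZY',[yaw,th],degrees=True).as_matrix()
    Rt=S@np.array([[0,1,0],[1,0,0],[0,0,-1.]])
    p=nose+S@np.array([-132,0,12.-18.7]);return p,Ro.from_matrix(Rt).as_euler('xyz',degrees=True)
for yaw in(-25,-10,0,10,20):
  for th in(0,30,45,55):
    a=np.radians(yaw);n=c+[-22*np.cos(a),-22*np.sin(a),25]
    p,e=tool(n,yaw,th);q=solve_ik(p.tolist(),e.tolist());print(yaw,th,p.round(),e.round(),None if q is None else np.round(q))
```

```text
hend [ 376.8 -249.    30. ]
hmid [ 424.8 -266.9   33. ]
hfront [ 459.4 -279.6   33. ]
trb [ 471.1 -282.2   30. ]
nose [ 561.7 -316.3   12. ]
cup [ 447.1 -165.7  100. ]
cup2 [ 523.1 -192.6  100. ]
-20.003182914000156 196.7471685370077
-25 0 [470.  12. 201.] [180.   0.  65.] [ -7.  -5. 114.  -0.  71. -72.]
-25 30 [483.   6. 268.] [-150.    0.   65.] [-12.  13.  93.   7. 104. -77.]
-25 45 [501.  -2. 297.] [-135.    0.   65.] [-13.  23.  82.   9. 119. -77.]
-25 55 [516.  -9. 312.] [-125.    0.   65.] [-14.  30.  75.  11. 129. -76.]
-10 0 [458. -26. 201.] [180.   0.  80.] [-12.  -7. 116.  -0.  71. -92.]
-10 30 [472. -29. 268.] [-150.    0.   80.] [-11.  13.  93.  -1. 105. -91.]
-10 45 [492. -32. 297.] [-135.    0.   80.] [-11.  23.  81.  -1. 120. -91.]
-10 55 [508. -35. 312.] [-125.    0.   80.] [-11.  30.  74.  -1. 130. -92.]
0 0 [456. -53. 201.] [180.   0.  90.] [ -15.   -7.  116.    0.   71. -105.]
0 30 [470. -53. 268.] [-150.    0.   90.] [ -11.   13.   93.   -6.  104. -101.]
0 45 [490. -53. 297.] [-135.    0.   90.] [ -10.   23.   81.   -8.  120. -101.]
0 55 [507. -53. 312.] [-125.    0.   90.] [  -9.   30.   74.  -10.  130. -102.]
10 0 [458. -80. 201.] [180.   0. 100.] [ -19.   -6.  115.    0.   71. -119.]
10 30 [472. -77. 268.] [-150.   -0.  100.] [ -11.   13.   93.  -11.  103. -111.]
10 45 [492. -74. 297.] [-135.    0.  100.] [  -9.   23.   82.  -15.  118. -111.]
10 55 [508. -71. 312.] [-125.    0.  100.] [  -7.   30.   75.  -18.  128. -111.]
20 0 [ 465. -106.  201.] [-180.    0.  110.] [ -21.   -4.  114.   -0.   71. -131.]
20 30 [ 479. -101.  268.] [-150.    0.  110.] [ -11.   12.   93.  -15.  101. -120.]
20 45 [497. -94. 297.] [-135.    0.  110.] [  -7.   22.   83.  -21.  115. -119.]
20 55 [513. -88. 312.] [-125.    0.  110.] [  -6.   29.   76.  -25.  124. -120.]
```

Run:
```python
from h import *
grip(60)
goto([438.3,-271.4,90],[180,0,70])
move_l([438.3,-271.4,7],speed=80)
grip(0,60);o=get_obs();print(o["grip_width"],o["wrist_force"],o["tcp_pos"])
move_l([438.3,-271.4,60],speed=60)
o=get_obs();print(o["t"],o["grip_width"],o["wrist_force"],o["moment"])
im=get_image("wrist");cv2.imwrite("pics/w2.png",im[:,:,::-1])
```

```text
14.00207693620327 [-1.42787319 -0.46813282  3.20541731] [ 438.47403758 -271.69192073    7.45578166]
8.525 14.111731932240044 [-0.65981033 -0.20302313 -2.08095419] [ 0.00608084  0.1316369  -0.05299003]
```

View pics/w2.png

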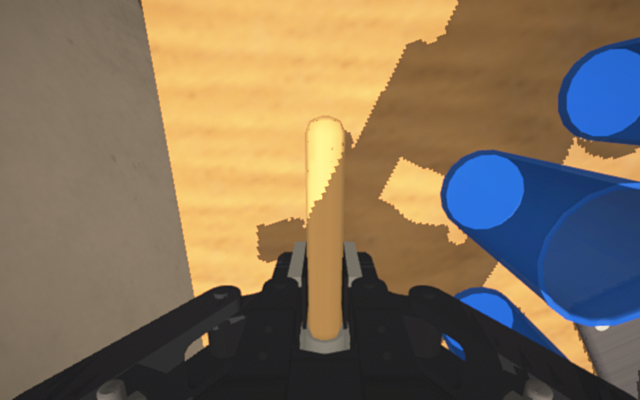

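The handle is firmly between the pads, with its free end at (325,120). The scoop is lifted and the measured load of 2.1 N matches scoop plus nuts. Now I pour.

```bash
cat >> h.py <<'E'
FC=np.array([610,-53,183.])
def tool(nose,yaw,th):
    S=Ro.from_euler('ZY',[yaw,th],degrees=True).as_matrix()
    Rt=S@np.array([[0,1,0],[1,0,0],[0,0,-1.]])
    return (nose+S@np.array([-132,0,12.-20.3])).tolist(),Ro.from_matrix(Rt).as_euler('xyz',degrees=True).tolist()
E
python3 - <<'E'
from h import *
move_l([438.3,-271.4,240],speed=150)
p,e=tool(FC+[-22,0,60],0,0);move_l(p,e,speed=130)
p,e=tool(FC+[-22,0,25],0,0);move_l(p,e,speed=80)
for th in(12,22,28,34,40,48):
    p,e=tool(FC+[-22,0,25],0,th);move_l(p,e,speed=45)
wait(.3)
o=get_obs();print(o["t"],o["grip_width"],o["wrist_force"])
a=get_image("side");b=get_image("top")
A=cv2.resize(a[130:280,220:380],(560,525),interpolation=2)
B=cv2.resize(b[110:230,280:440][:,:],(240,180))
cv2.imwrite("pics/s2.png",A[:,:,::-1]);cv2.imwrite("pics/top2.png",b[:,:,::-1])
E
```

```text
16.0 13.463285156909883 [-0.18351996  0.12237145 -1.33436736]
```

View pics/s2.png

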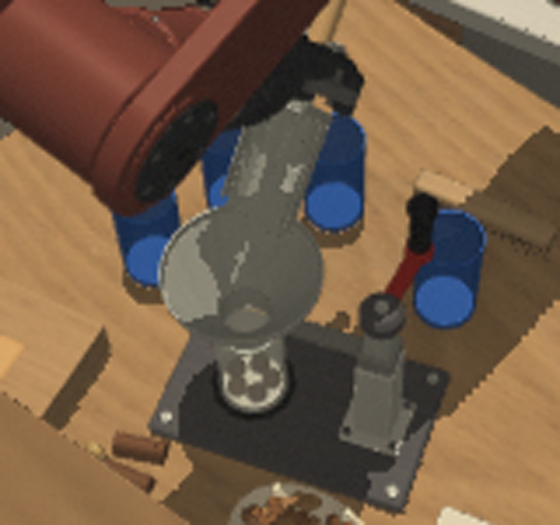

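All nuts show in the tube at (253,380) and the scoop is empty. I lay the scoop back where it was.

Run:
```python
from h import *
p,e=tool(FC+[-30,0,45],0,20);move_l(p,e,speed=100)
p,e=tool(FC+[-30,0,60],0,0);move_l(p,e,speed=100)
move_l([438.3,-271.4,240],[180,0,70],speed=180)
move_l([438.3,-271.4,30],speed=150)
f0=get_obs()["wrist_force"][2]
for z in(15,11,9,7.5,6):
    move_l([438.3,-271.4,z],speed=40);f=get_obs()["wrist_force"][2];print(z,f-f0)
    if f-f0>3:break
grip(60);move_l([438.3,-271.4,170],speed=150)
o=get_obs();print(o["t"],o["grip_width"])
im=get_image("wrist");a=get_image("side")
A=cv2.resize(a[215:255,260:320],(600,400),interpolation=2)
B=cv2.resize(im[60:340,200:480],(400,400))[:,:200]
cv2.imwrite("pics/c3.png",np.hstack([A,B])[:,:,::-1])
```

```text
15 0.5887070651762238
11 0.27710446500231245
9 0.7245115712659727
7.5 1.8195246520223654
6 10.029306627661462
23.475 60.12326173414172
```

View pics/c3.png

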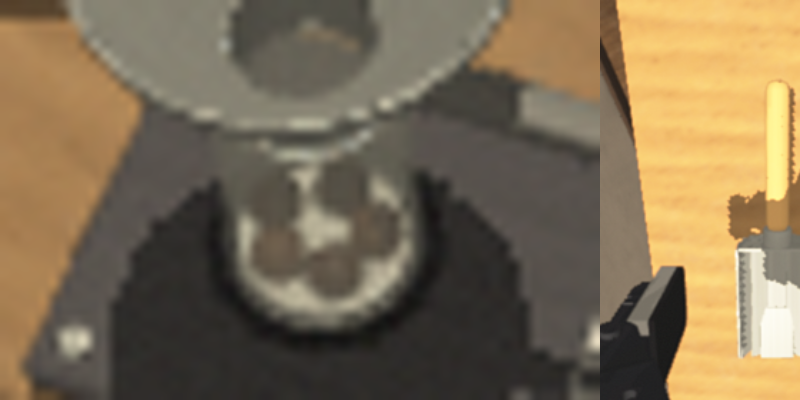

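Five nuts lie in a ring on the tube's floor, and the scoop lies flat, empty and released. Next I take a close look at the lever grip.

Run:
```python
from h import *
import pickle
move_l([438.3,-271.4,330],speed=200)
goto([525,44,340],[180,0,97]); grip(60)
o=get_obs();im=get_image("wrist");pickle.dump(o,open("o2.pkl","wb"));print(o["t"],o["tcp_pos"],o["joint_pos"].round())
for k in("lever_grip","funnel_rim"):
  for d in spot_in(k,"wrist")[:2]:print(k,np.round(d["extent"]),d["score"])
cv2.imwrite("pics/w4.png",im[:,:,::-1])
```

```text
25.9833 [525.06917596  42.82340878 339.91954381] [  -3.   -4.   98.   -0.   86. -100.]
lever_grip [322. 223.  34.  82.] 0.67
funnel_rim [252. 239. 184. 110.] 0.85
```

View pics/w4.png

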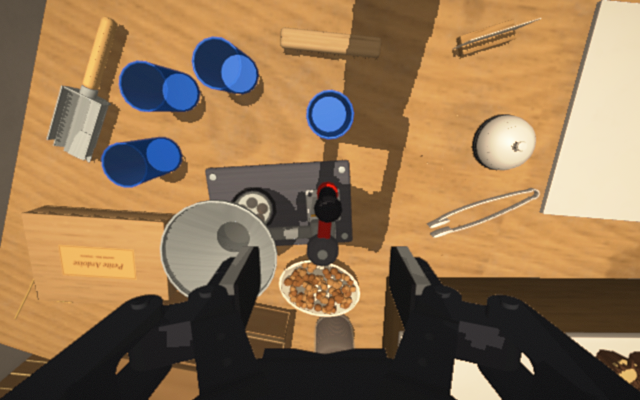

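The grip head is at (328,207), the lever pivot knob at (322,249), the funnel mouth centre ≈(219,249) and plate corners at (206,170) and (350,161).

```bash
python3 - <<'E'
from h import *
import pickle
o=pickle.load(open("o2.pkl","rb"));K=cam("wrist",o)
for k,u,v,z in [("head",328,206,240),("headlo",328,206,232),("knob",322,249,205),("funnel",219,249,183),("c1",206,170,12),("c2",350,161,12)]:
    print(k,px2w("wrist",u,v,z,K).round(1))
# expected projections
for yaw in(8,9.5,11):
    S=Ro.from_euler('z',yaw,degrees=True).as_matrix();ax=np.array([610,-53,0])+S@[0,105,0]
    print(yaw,ax.round(1),[w2px("wrist",ax+[0,0,z],K).round() for z in(180,200,220)],(ax+S@[-60,0,240]).round())
E
python3 - <<'E'
import cv2
im=cv2.imread("pics/w4.png");cv2.imwrite("pics/w4c.png",cv2.resize(im[150:280,190:370],(800,578),interpolation=2))
E
```

```text
head [526.6  46.2 240. ]
headlo [528.9  46.6 232. ]
knob [578.6  47.4 205. ]
funnel [600.5 -54.2 183. ]
c1 [ 558.8 -128.    12. ]
c2 [520.4  80.2  12. ]
8 [595.4  51.    0. ] [array([324., 255.]), array([324., 263.]), array([324., 273.])] [536.  43. 240.]
9.5 [592.7  50.6   0. ] [array([324., 252.]), array([324., 261.]), array([324., 271.])] [533.  41. 240.]
11 [590.   50.1   0. ] [array([324., 250.]), array([323., 258.]), array([323., 268.])] [531.  39. 240.]
```

View pics/w4c.png

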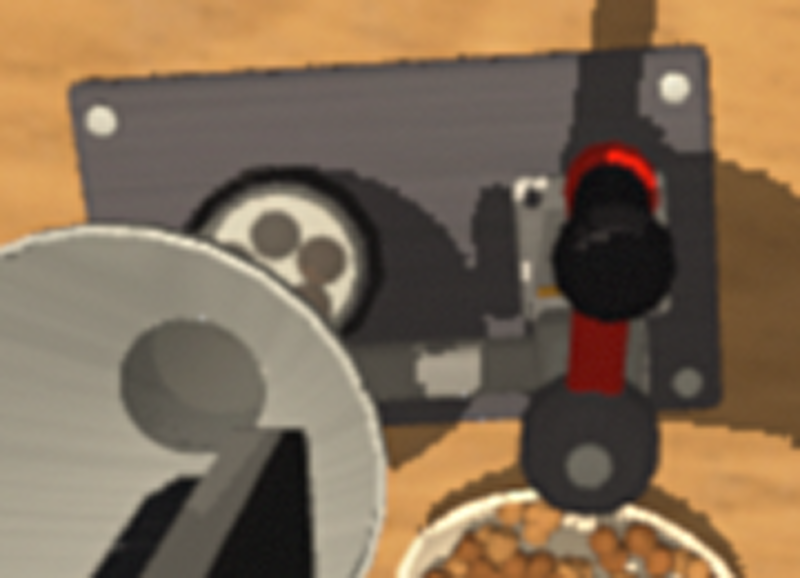

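Run:
```python
from h import *
import pickle
o=pickle.load(open("o2.pkl","rb"));K=cam("wrist",o)
for k,u,v,z in [("head",328.2,209.6,239),("base",327.7,192.0,187),("knob",322.8,254.6,205),("knob",322.8,254.6,215),("spouttop",233.5,237,136),("tubefloor",252.5,208,12)]:
    print(k,px2w("wrist",u,v,z,K).round(1))
for k,u,v,z in [("head",562,234,240),("knobtop",516,350,205),("knobtop",516,350,215)]:
    print(k,px2w("side",200+u/4,130+v/4,z).round(0))
for q in [(531,45),(534,42)]:
  for dz in (0,60):
    e=[solve_ik([q[0],q[1],192+dz],[180,0,97])];print(None if e[0] is None else np.round(e[0]))
```

```text
head [529.8  46.7 239. ]
base [528.2  46.7 187. ]
knob [584.1  48.8 205. ]
knob [579.5  48.3 215. ]
spouttop [606.1 -52.1 136. ]
tubefloor [608.8 -56.6  12. ]
head [533.  47. 240.]
knobtop [599.  53. 205.]
knobtop [604.  55. 215.]
[  -3.    3.  107.    0.   70. -100.]
[  -3.    0.  104.    0.   76. -100.]
[  -3.    4.  107.    0.   70. -100.]
[  -3.    1.  103.    0.   76. -100.]
```

Run:
```python
from h import *
import pickle
goto([530.5,46.7,290],[180,0,92.7])
move_l([530.5,46.7,193],speed=100)
o=get_obs();print(o["wrist_force"],o["tcp_pos"])
grip(0,80);o=get_obs();print(o["grip_width"],o["wrist_force"],o["tcp_pos"]);z0=o["tcp_pos"][2]
move_l([530.5,46.7,193+30],speed=50)
o=get_obs();print(o["wrist_force"],o["tcp_pos"]-[0,0,z0])
move_l([530.5,46.7,193+60],speed=50)
o=get_obs();print(o["t"],o["grip_width"],o["wrist_force"],o["tcp_pos"]-[0,0,z0],z0)
pickle.dump(z0,open("z0.pkl","wb"))
im=get_image("wrist");a=get_image("side");print([np.round(d["extent"]) for d in spot_in("lever_grip","side")[:1]])
cv2.imwrite("pics/w5.png",im[:,:,::-1]);cv2.imwrite("pics/s5.png",a[:,:,::-1])
A=cv2.resize(a[150:270,240:380],(460,394),interpolation=2);B=cv2.resize(im[100:360,220:440],(334,394),interpolation=2)
cv2.imwrite("pics/c5.png",np.hstack([A,B])[:,:,::-1])
```

```text
[-0.36948067  0.18950161  0.80148096] [531.21855768  46.66975075 193.95346178]
18.37579757389335 [-0.94688381  0.1178391   3.57799394] [530.87585891  46.62351473 193.87899222]
[ 3.86743336 -1.55536963 -4.00562315] [530.78209898  46.61644927  29.02155505]
29.5333 18.354565006012592 [ 5.32744369 -0.96893589 -4.07197208] [530.76987346  46.62351144  59.04381702] 193.87899221856824
[array([333., 195.,  27.,  43.])]
```

View pics/c5.png

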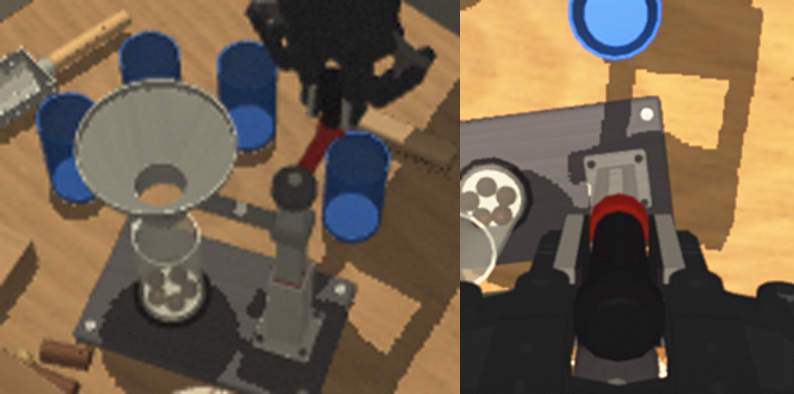

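The funnel is raised, the red line shows right at the sleeve top (287,280 in the crop), and the nuts and tube stay in place. I check the lift numerically via the funnel rim and red pixels, then swing.

Run:
```python
from h import *
for dz in(55,60,65): print(dz,w2px("side",[610,-53,183+dz])-w2px("side",[610,-53,183]))
ims=[cv2.imread(f) for f in("pics/side0.png","pics/s5.png")]
def find(t):
    out=[]
    # match knob/funnel template from first picture in second, subpixel
    x,y,w,h=t;T=cv2.resize(ims[0][y:y+h,x:x+w],None,fx=8,fy=8,interpolation=2)
    R=cv2.resize(ims[1][y-30:y+h+6,x-10:x+w+10],None,fx=8,fy=8,interpolation=2)
    m=cv2.matchTemplate(R,T,cv2.TM_CCOEFF_NORMED);_,s,_,l=cv2.minMaxLoc(m);return l[0]/8-10,l[1]/8-30,s
print("funnel",find((264,187,50,42)),"knob",find((320,212,18,16)))
for dz in(55,60,65): print("knob",dz,w2px("side",[590,50,195+dz])-w2px("side",[590,50,195]))
b=ims[1].astype(int);m=(b[:,:,2]-b[:,:,1]>25)&(b[:,:,2]-b[:,:,0]>15);m[:228]=0;m[245:]=0
ys,xs=np.nonzero(m[:,315:345]);print(list(zip(xs+315,ys)))
S=Ro.from_euler('z',10,degrees=True).as_matrix()
for p in[(10,10),(10,-10),(-10,10)]: print(p,w2px("side",np.array([591,50.3,0])+S@[p[0],p[1],115]))
e=Ro.from_euler('z',0)
for a in range(0,82,20):
    t=np.radians(182.7-a);q=solve_ik([590.3+60*np.cos(t),49.5+60*np.sin(t),254],[180,0,92.7-a]);print(a,None if q is None else np.round(q))
```

```text
55 [ -1.34637336 -12.39655559]
60 [ -1.47510934 -13.58187519]
65 [ -1.60496124 -14.77746949]
funnel (-1.5, -13.625, 0.4491181969642639) knob (0.5, -13.0, 0.8120500445365906)
knob 55 [  0.57976381 -12.31876063]
knob 60 [  0.63528096 -13.49838325]
knob 65 [  0.69129387 -14.68853962]
[(np.int64(334), np.int64(228)), (np.int64(335), np.int64(228)), (np.int64(336), np.int64(228)), (np.int64(337), np.int64(228)), (np.int64(336), np.int64(229)), (np.int64(337), np.int64(229)), (np.int64(344), np.int64(232)), (np.int64(332), np.int64(233)), (np.int64(343), np.int64(233)), (np.int64(344), np.int64(233)), (np.int64(342), np.int64(234)), (np.int64(343), np.int64(234)), (np.int64(344), np.int64(234)), (np.int64(323), np.int64(235)), (np.int64(324), np.int64(235)), (np.int64(327), np.int64(236)), (np.int64(328), np.int64(236)), (np.int64(330), np.int64(237))]
(10, 10) [331.28132429 237.17665647]
(10, -10) [323.89427393 234.83855709]
(-10, 10) [333.77598406 230.71643154]
0 [ -3.   0. 104.   0.  76. -95.]
20 [ -0.   1. 103.  -0.  76. -73.]
40 [  2.   2. 101.  -0.  76. -51.]
60 [  3.   4.  99.  -0.  77. -30.]
80 [ 4.  7. 96. -0. 77. -9.]
```

Run:
```python
from h import *
c=np.array([590.3,49.5]);r=np.linalg.norm(np.array([530.5,46.7])-c)
a0=np.degrees(np.arctan2(46.7-49.5,530.5-590.3))%360
move_l([530.5,46.7,254],speed=30);wait(.4)
o=get_obs();print(o["t"],o["wrist_force"].round(1),o["tcp_pos"].round(1))
dr=0
for a in [8,16,24,32,40,48,56,62,68,73,77,80]:
    t=np.radians(a0-a);u=np.array([np.cos(t),np.sin(t)]);p=c+(r+dr)*u
    move_l([p[0],p[1],254],[180,0,92.7-a],speed=35)
    o=get_obs();f=o["wrist_force"];fr=f[:2]@u;ft=f[:2]@[u[1],-u[0]]
    print(a,round(fr,1),round(ft,1),f[2].round(1),(o["tcp_pos"]-[*p,254]).round(1),o["grip_width"].round(1),round(dr,2))
    dr+=np.clip(fr*.04,-1,1)
    if abs(fr)>40 or abs(ft)>35: print("stop");break
print(o["t"])
```

```text
30.3333 [ 5.2 -1.6 -4.1] [530.8  46.6 253.6]Traceback (most recent call last):
  File "<stdin>", line 11, in <module>
AttributeError: 'float' object has no attribute 'round'
```

Run:
```python
from h import *
c=np.array([590.3,49.5]);r=np.linalg.norm(np.array([530.5,46.7])-c)
a0=np.degrees(np.arctan2(46.7-49.5,530.5-590.3))%360
dr=0
for a in [8,16,24,32,40,48,56,62,68,73,77,80]:
    t=np.radians(a0-a);u=np.array([np.cos(t),np.sin(t)]);p=c+(r+dr)*u
    move_l([p[0],p[1],254],[180,0,92.7-a],speed=35)
    o=get_obs();f=o["wrist_force"];fr=f[:2]@u;ft=f[:2]@[u[1],-u[0]]
    print(a,round(fr,1),round(ft,1),round(f[2],1),(o["tcp_pos"]-[*p,254]).round(1),round(o["grip_width"],1),round(dr,2))
    dr+=np.clip(fr*.04,-1,1)
    if abs(fr)>40 or abs(ft)>35: print("stop");break
print(o["t"])
```

```text
8 -5.7 0.4 -4.5 [ 0.4  0.  -0.4] 18.1 0
16 -5.6 0.2 -4.3 [ 0.3 -0.  -0.5] 18.2 -0.23
24 -4.4 0.8 -3.5 [ 0.2 -0.  -0.5] 18.4 -0.45
32 -4.4 1.9 -4.3 [ 0.1 -0.1 -0.5] 18.5 -0.63
40 -4.7 2.7 -4.6 [-0.1 -0.1 -0.5] 17.7 -0.81
48 -3.1 3.5 -5.2 [-0.3 -0.  -0.4] 18.1 -0.99
56 -1.5 3.9 -6.5 [-0.4  0.1 -0.3] 18.4 -1.12
62 -1.4 3.5 -6.4 [-0.4  0.1 -0.3] 18.4 -1.18
68 -0.5 3.9 -6.6 [-0.3  0.2 -0.3] 18.2 -1.23
73 0.9 4.9 -6.0 [-0.3  0.3 -0.2] 18.1 -1.25
77 2.6 4.7 -7.0 [-0.2  0.3 -0.2] 18.3 -1.22
80 1.1 -2.1 -4.3 [-1.4 -0.1 -0.2] 18.3 -1.11
34.75
```

Run:
```python
from h import *
c=np.array([590.3,49.5]);r=58.8
a0=182.7
for a in [82,84,86,88,90,92]:
    t=np.radians(a0-a);u=np.array([np.cos(t),np.sin(t)]);p=c+r*u
    move_l([p[0],p[1],254],[180,0,92.7-a],speed=25);wait(.15)
    o=get_obs();f=o["wrist_force"];fr=f[:2]@u;ft=f[:2]@[u[1],-u[0]]
    q=o["tcp_pos"][:2]-c
    print(a,round(fr,1),round(ft,1),round(f[2],1),(o["tcp_pos"]-[*p,254]).round(1),"act",np.degrees(np.arctan2(q[1],q[0])).round(1),o["ee_rot"].round(1))
    if ft<-15: break
im=get_image("wrist");s=get_image("side");t=get_image("top")
A=cv2.resize(s[150:270,240:380],(400,343),interpolation=2);B=cv2.resize(t[120:220,270:370],(343,343),interpolation=2)
cv2.imwrite("pics/c6.png",np.hstack([A,B])[:,:,::-1]);cv2.imwrite("pics/s6.png",s[:,:,::-1]);print(o["t"])
```

```text
82 -0.0 -6.3 -2.0 [-3.4 -1.1 -0.5] act 104.1 [180.    0.5  10.8]
84 0.3 -12.3 -0.1 [-5.3 -1.5 -0.9] act 104.1 [179.9   0.8   8.8]
86 -1.7 -16.8 1.3 [-7.4 -2.1 -1.6] act 104.2 [179.8   1.1   6.8]
35.95
```

View pics/c6.png

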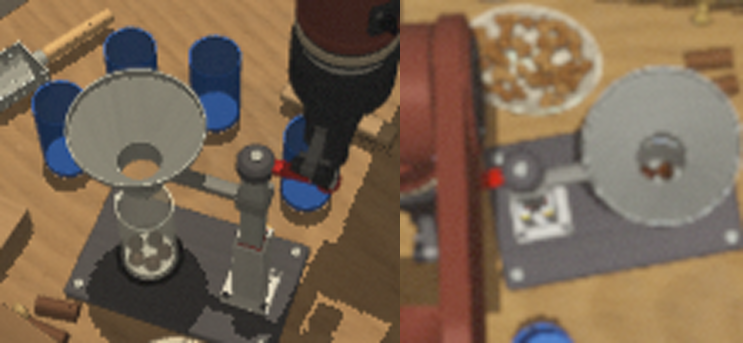

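The lever is at its stop: the grip stays at bearing 104° while I push, which is the bearing expected for 1.5 rad. The red line is at the sleeve top and the tube stands with its nuts. I ease the push slightly, check the height, and hand in.

Run:
```python
from h import *
c=np.array([590.3,49.5]);t=np.radians(182.7-83);p=c+58.8*np.array([np.cos(t),np.sin(t)])
move_l([p[0],p[1],254.5],[180,0,92.7-83],speed=20);wait(.5)
o=get_obs();q=o["tcp_pos"][:2]-c
print(o["t"],o["wrist_force"].round(1),"rise",o["tcp_pos"][2]-193.88,np.degrees(np.arctan2(q[1],q[0])),o["grip_width"])
cv2.imwrite("pics/s7.png",get_image("side")[:,:,::-1])
I=[cv2.imread(f"pics/{f}.png") for f in("side0","s5","s7")]
def m(A,B,x,y,w,h,up,dn):
    T=cv2.resize(A[y:y+h,x:x+w],None,fx=8,fy=8,interpolation=2);R=cv2.resize(B[y-up:y+h+dn,x-8:x+w+8],None,fx=8,fy=8,interpolation=2)
    _,s,_,l=cv2.minMaxLoc(cv2.matchTemplate(R,T,cv2.TM_CCOEFF_NORMED));return l[0]/8-8,l[1]/8-up,s
print("funnel since lift",m(I[1],I[2],262,172,52,44,8,8)," (4.2 mm/px); from down",m(I[0],I[2],264,187,50,42,30,6))
d=regions_of("nut_scoop","side");print([(np.round(k["extent"]),k["score"]) for k in d[:1]])
```

```text
36.9083 [-7.5 -1.9 -4. ] rise 58.646181780176505 104.35553562720365 18.125846391187554
funnel since lift (0.0, 0.0, 0.9971754550933838)  (4.2 mm/px); from down (-1.5, -13.625, 0.4485405683517456)
[(array([428., 256.,  31.,  29.]), 0.39)]
```

```bash
python3 -c "
from station import *
sign_off()"
```

```text
the job is handed in; nothing more can be done
```

I've handed the job in after about 37 s of robot time. The sign-off gives no verdict, so the results below are my own checks.

**What I did:** I poured all five nuts through the funnel and laid the empty scoop back where it had been. I then lifted the leg by the black grip, swung the lever clockwise to its stop, and finished still holding the grip.

**What the last checks showed:**
- **Nuts and tube:** after the pour, a close crop showed five nuts on the tube's floor. The last view I looked at, with the lever closed, showed the tube standing in its seat with nuts in it. I did not count or measure them again.
- **Scoop:** it was lying flat, empty and released right after I put it down.
- **Leg height:** the gripper rise says 58.6 mm. The side camera says about 60 mm and shows no shift since the lift. The two differ by about 1.5 mm, and both are within the 5 mm tolerance.
- **Lever:** the grip stopped at a bearing of 104°, which fits 1.5 rad. More push did not move it, and I left about 7–8 N pushing toward closed.

**Checks that failed or were weak:**
- The final automatic check for the scoop picked up something else with a low score (0.39), so it does not confirm the scoop's position.
- The funnel match against the first picture was also weak (0.45), although it agrees with the other height measurements.

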